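Turn over the leaf of the price stand on the tasting bar

ROBOT

A 7-joint arm with a two-finger parallel gripper is mounted at the origin on the work surface. World frame = base frame: x ahead of the robot, y to its left, z up, the work surface at z = 0. Lengths are in m, angles in rad, forces in N, time in s.
With the tool pointing down it reaches from about 0.425 to 0.825 m from the base axis. Payload 3.6 kg.
Tool frame: the origin (TCP) lies at the very end of the fingers, on their centre line; the grasp point (between the pads) lies 19 mm behind it; z points along the fingers, y is the direction in which the jaws open and shut (so a half turn about z gives the same grasp; the last joint's range is limited). The gripper opens to 93 mm and grips with 3 to 60 N. Pads are 15 mm wide; open, the fingers measure 128 mm over their backs; the gripper's body (75 mm by 188 mm) begins 65 mm behind the grasp point.
Start: joints at [-1.375, 0.615, -0.013, 1.423, 0.008, 1.103, -0.04], TCP at [0.143, 0.634, 0.219] pointing down, gripper open.
Joint ranges: [-3.12, 3.12], [-0.3, 2.06], [-1.34, 1.32], [0.26, 2.42], [-1.36, 4.5], [0.01, 1.98], [-2.84, 2.84]. Speed limits (rad/s): [2.79, 2.79, 3.14, 3.14, 3.14, 3.14, 3.14].

INTERFACE

Orientations are given as a unit quaternion [w, x, y, z].
In Python, from rig import r, capture, camera_info gives the robot as it stands. The module is installed in compiled form; this text tells all that it offers.
- The arm moves only by the shell command python3 -m handwheel 'ROWS' [FORCE]. ROWS is JSON, a list of rows, each a list of 7 numbers: the shift along the world's x, y, z in cm, then the turn, a rotation vector about the world's x, y, z in degrees, then the gripper command: -1 is shut, 1 is fully open, values between are in proportion. A call has 1 to 10 rows; each row is the pose to reach, as a shift and turn from the pose commanded when the call began; what a row does not reach only later rows make up. A row lasts 1/8 s, in which the tool goes at most 62.5 mm and 10.7 degrees, less where a joint would pass 70% of its speed; a pose out of reach is approached as far as the arm can. A call with a gripper value outside its range is refused whole. The fingers move at their own pace and stop on an object; FORCE is the grip in N (left out, the last holds). Time passes only in rows, so rows that repeat a pose let the fingers close. It gives the time, the measured TCP pose, the force and the opening at its end, in the units of the state.
- r.observe(): the state, without advancing time (a new reading comes with each control period).
- capture(name): name is "scene" or "top" or "wrist"; returns (picture, depth): 420x560x3 uint8, red, green, blue; 420x560 float32, m along the optical axis (not along the pixel's ray), 0 where there is no reading.
- camera_info(name): a dict with "vfov" (degrees; the focal length in pixels is half the picture's height over the tangent of half this angle, whatever the lens; pixels are square), "cx", "cy" (the principal point, pixels), "T" (4x4, takes a point from camera to world coordinates). Camera axes: x right, y down, z forward; pixel columns grow to the right and rows downward; lengths in m; the calibration is good to about 2 mm. A picture is of the moment at which its call begins: read the wrist's pose just before it. camera_info takes no time and is no camera call; for the wrist camera it gives the pose at the moment of the call.
- r.hand_in(): hands the job in, once; it reports no verdict.
The state is a dict: "time_s": time; "qpos": joint angles; "qvel": joint speeds; "joint_efforts": joint torques, N m; "position": TCP position; "ee_rot": TCP orientation; "force": force on the tool from outside, world axes, zero at the start; "moment": the same for the moment, N m; "width": opening from 0.0 (shut) to 1.0 (fully open).
Only numpy, scipy, OpenCV 4.12 (cv2) and the standard library are available. Lean on these libraries where they do the work, as an engineer would, in place of code of your own. Each camera call takes 0.05 s, during which the arm holds its last target. There are 200 camera calls.

TASK

Two wooden price stands with hinged leaves are on the bar. On the wider one, push the leaf up from the right and over its spine, then press it gently down until it lies flat on the left side (left and right as the robot sees them). Just push, do not grip the leaf, do not lift, shift or tip the stand, and leave the narrower stand and the things around them alone.

Things in the scene. Friction and masses are not known exactly. Their poses are not given: they have to be found in the camera images.
- wide_stand: the wider price stand, loose, 1.4 to 2.4 kg: wooden plinth 110 (x) x 160 (y) x 65 mm high with a hinged plywood leaf on top. Origin at the centre of the underside, z up, x from the side where the leaf starts across to the other, i.e. roughly to the robot's left. The spine (hinge line) runs along y, 70 mm straight above the origin. The leaf reaches 110 mm from the spine: flat on either side, it overhangs the plinth by 55 mm, its underside 67 mm up with free space below
- wide_leaf (a joint): angle of the wider leaf, rad: 0 = flat on the right (-x) side, 1.57 = upright, 3.14 = flat on the left (+x) side, with stops at both ends; starts a little raised (0.15 to 0.5). Stiff hinge: the leaf stays where it is left; turning it takes 0.12 N m plus its weight (90 g), about 2 N at the free edge. Leaf 6 mm thick, 160 mm along the spine, its mid-plane through the hinge line
- wide_edge (a point): middle of the free edge of the wider stand's leaf, 110 mm from the spine, at mid-thickness; moves with the leaf. Its y runs along the spine, its x from the free edge towards the spine, its z is normal to the leaf (up at joint 0, down at joint 3.14).
- narrow_stand: the narrower price stand, same build and height but 100 mm wide along y, about 1.4 kg; to be left alone. Origin and axes as for the wider one.
- narrow_leaf (a joint): angle of the narrower stand's leaf, as for the wider one; to be left as it is.
- mid_glass: empty shot glass 42 mm across, 58 mm tall, between the stands, on the robot's side; origin at the centre of its underside
- coasters: stack of round cork coasters 94 mm across, 20 mm high, between the stands, towards the far side; origin at the centre of its underside
- bottle: amber bottle 60 mm across, 190 mm tall, to the left; origin at the centre of its underside
- mug: white mug 80 mm across, 95 mm tall, near the robot on the right; origin at the centre of its underside
- bowl: dark wooden bowl 130 mm across, 50 mm tall, near the robot on the left; origin at the centre of its underside
- narrow_edge (a point): middle of the free edge of the narrower stand's leaf, 110 mm from its spine, at mid-thickness
Not all that is in view belongs to the job. Leave any blue look-alike of the wide_stand alone.

How it is judged:
By the outcome, as a careful person would: the job done as asked, in the order asked, and still so for the second after the job is handed in, with the robot touching nothing.
It also fails if it takes over 48 s, if anything falls off the work surface, if the arm or the gripper's body presses on something with over 40 N, if the wrist force passes 120 N, or if a joint passes its speed limit or range.

## Working session

There is one attempt and no reset: what is moved stays moved. The work goes in short steps, Python scripts to look and compute and a shell command to move; the robot and the scene stay as the last step left them, time stands still between calls to the robot, and variables do not carry over. Pictures are saved under pics/ and viewed, about 8 in all and at most 12, crops included, and the job is handed in when it is done.

```bash
mkdir -p pics; cat > h.py <<'E'
import numpy as np,cv2
from rig import r,capture,camera_info
def save(n,f):
    p,d=capture(n); i=camera_info(n); cv2.imwrite('pics/'+f+'.png',p[:,:,::-1]); np.savez(f,p=p,d=d,T=i['T'],v=i['vfov'],c=[i['cx'],i['cy']]); return p,d,i
def pts(f):
    z=np.load(f+'.npz'); d=z['d']; fl=210/np.tan(np.radians(z['v'])/2)
    v,u=np.mgrid[:420,:560]; c=np.stack([(u-z['c'][0])/fl*d,(v-z['c'][1])/fl*d,d],-1)
    w=c@z['T'][:3,:3].T+z['T'][:3,3]; w[d==0]=np.nan; return z['p'],w
E
python3 - <<'E'
from h import *
for n in('scene','top'): print(save(n,n)[2])
print(r.observe())
a,b=[cv2.imread(f'pics/{n}.png') for n in('scene','top')]
E
```

```text
{'vfov': 48.01232422605933, 'cx': 287.4170543816256, 'cy': 203.88987563973586, 'T': array([[ 0.58785535,  0.69510022, -0.41383786,  0.9994587 ],
       [ 0.80886071, -0.51330168,  0.28682004, -0.23182096],
       [-0.013055  , -0.50334588, -0.8639864 ,  1.06656802],
       [ 0.        ,  0.        ,  0.        ,  1.        ]])}
{'vfov': 50.082651234552436, 'cx': 278.07561480312097, 'cy': 209.4325379043506, 'T': array([[ 0.00510875, -0.99041562,  0.13802464,  0.37303539],
       [-0.99994611, -0.00381216,  0.0096566 ,  0.09595362],
       [-0.00903787, -0.13806653, -0.99038172,  1.18175507],
       [ 0.        ,  0.        ,  0.        ,  1.        ]])}
{'time_s': 0.1, 'qpos': array([-1.37547852,  0.61578011, -0.01264284,  1.42470863,  0.00809809,
        1.10339604, -0.04038743]), 'qvel': array([ 1.10844535e-05, -1.38111140e-03,  9.31255184e-04, -4.84795422e-03,
       -4.56615043e-04,  1.35121539e-03,  2.91457093e-03]), 'joint_efforts': array([ 1.09331275e-03, -4.60045981e+01,  2.09861929e-01, -1.66245872e+01,
       -6.11708011e-02,  1.70264690e-02,  1.08020686e-04]), 'position': array([0.14282217, 0.63339939, 0.2176344 ]), 'ee_rot': array([-1.19307016e-04,  1.10632657e-01,  9.93860734e-01, -1.11482226e-03]), 'force': array([-0.09604498,  0.07015195,  0.29900341]), 'moment': array([-0.00731698,  0.00211549,  0.01844473]), 'width': 0.9967132431412451}
```

View pics/scene.png

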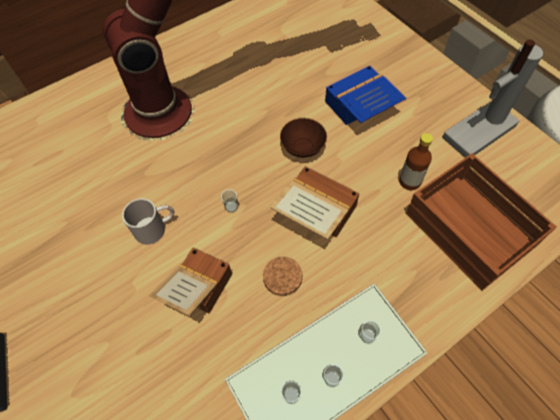

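View pics/top.png

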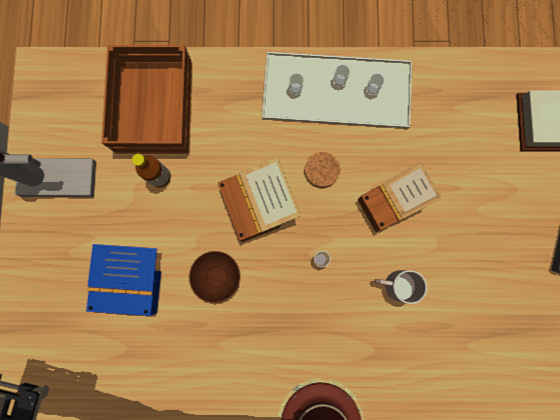

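The scene view shows a brown stand at (316,205) and a smaller brown one at (193,282); the top view puts them at (258,200) and (398,198). A blue look-alike is at top (123,280). The larger brown stand fits wide_stand: it's wider along its spine and isn't blue. I'll measure both and confirm in a crop.

```bash
python3 - <<'E'
from h import *
im=cv2.imread('pics/top.png')
cv2.imwrite('pics/crop.png',cv2.resize(im[140:290,180:460],None,fx=2.8,fy=2.8,interpolation=cv2.INTER_CUBIC))
for f,boxes in(('top',{'wide':(205,150,310,252),'narrow':(350,155,445,240)}),('scene',{'wide':(262,160,365,250),'narrow':(145,240,238,325)})):
    p,w=pts(f)
    for n,(a,b,c,d) in boxes.items():
        W=w[b:d,a:c].reshape(-1,3)
        W=W[W[:,2]>.045]
        pl=W[(abs(W[:,2]-.065)<.0045)]
        lf=W[W[:,2]>.074]
        print(f,n,len(pl),len(lf),'zmax',np.nanpercentile(lf[:,2],99))
        c0=lf.mean(0); _,s,V=np.linalg.svd(lf-c0,full_matrices=False); nn=V[2]*np.sign(V[2][2])
        g=-nn[:2]; 
        print(' leaf c',c0,'n',nn,'tilt',np.degrees(np.arccos(nn[2])),'s',s[2]/len(lf)**.5,'updir yaw',np.degrees(np.arctan2(g[1],g[0])))
        R=cv2.minAreaRect(lf[:,:2].astype(np.float32)); print(' leaf rect',R, cv2.boxPoints(R).round(3).tolist())
        R=cv2.minAreaRect(pl[:,:2].astype(np.float32)); print(' plinth rect',R,cv2.boxPoints(R).round(3).tolist())
p,w=pts('top')
for n,(u,v) in dict(glass=(320,260),coast=(322,169),bottle=(140,160),bowl=(215,278)).items(): print(n,w[v,u])
E
```

```text
top wide 1239 2660 zmax 0.09459749762633658
 leaf c [0.56409313 0.12809969 0.08382937] n [-0.06053621  0.15117976  0.98665092] tilt 9.37232903641463 s 0.002000583776654604 updir yaw -68.17758207625994
 leaf rect ((0.5639743804931641, 0.13269159197807312), (0.16083091497421265, 0.11285846680402756), 21.90769386291504) [[0.46799999475479126, 0.1550000011920929], [0.5099999904632568, 0.05000000074505806], [0.6600000262260437, 0.10999999940395355], [0.6179999709129333, 0.2150000035762787]]
 plinth rect ((0.5437392592430115, 0.1830540895462036), (0.1603633165359497, 0.1061665266752243), 21.711326599121094) [[0.44999998807907104, 0.2029999941587448], [0.48899999260902405, 0.10400000214576721], [0.6380000114440918, 0.16300000250339508], [0.5989999771118164, 0.2619999945163727]]
top narrow 817 1876 zmax 0.12357965547871447
 leaf c [ 0.57085543 -0.21724437  0.09933866] n [-0.21208418  0.39541719  0.8936809 ] tilt 26.660505287411528 s 0.002101003481596448 updir yaw -61.79287193033497
 leaf rect ((0.5698040723800659, -0.2146153748035431), (0.09995713829994202, 0.10425300896167755), 28.046237945
[... 1536 characters left out ...]
234861820936203, 0.10191705822944641), 27.990116119384766) [[0.5019999742507935, -0.19200000166893005], [0.550000011920929, -0.28200000524520874], [0.6399999856948853, -0.23399999737739563], [0.5929999947547913, -0.14399999380111694]]
 plinth rect ((0.5495294332504272, -0.17058880627155304), (0.10024231672286987, 0.11024987697601318), 28.19215965270996) [[0.4790000021457672, -0.1459999978542328], [0.531000018119812, -0.24300000071525574], [0.6200000047683716, -0.19499999284744263], [0.5680000185966492, -0.09799999743700027]]
glass [ 0.40473583 -0.00241325  0.0033167 ]
coast [ 0.64294354 -0.00805951  0.02101375]
bottle [0.62237323 0.41831423 0.19362301]
bowl [0.35700807 0.26981044 0.00614843]
```

View pics/crop.png

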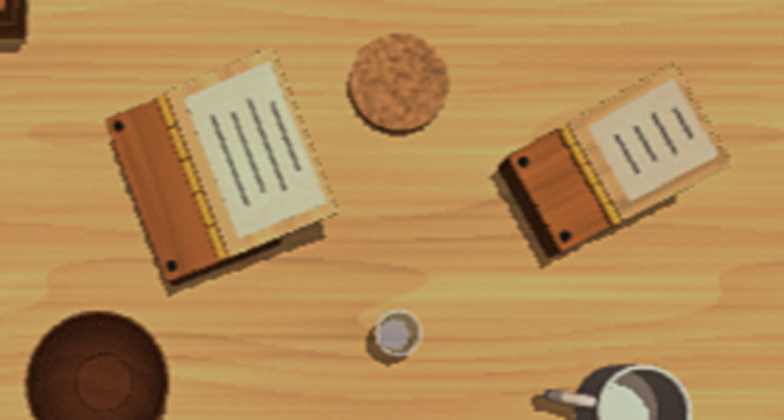

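Confirmed: the left stand in the crop (upper left, about (220,150), spine about 160 mm) is the wide one. The narrow one is at (610,150) in the crop. The spine centre is at about (0.545, 0.183), and the leaf direction is u = (0.370, -0.929), raised about 0.17 rad.

Plan: close the fingers and tilt 45° about the spine, with the tips pointing down and left. Then go under the overhang and follow an arc around the hinge.

```bash
python3 -m handwheel '[[0,0,6,0,0,0,-1],[5,-5,6,0,0,-8,-1],[10,-12,6,0,0,-16,-1],[15,-18,6,0,0,-24,-1],[20,-24,6,0,0,-32,-1],[24,-30,6,0,0,-40,-1],[28,-36,6,0,0,-48,-1],[32,-42,6,0,0,-55.6,-1],[36,-48,6,0,0,-55.6,-1],[40,-53,6,0,0,-55.6,-1]]'
```

```text
time_s: 1.35
position: [0.4835, 0.1855, 0.2785]
ee_rot: [-0.0, 0.561, 0.828, -0.0]
force: [0.9, 0.5, -0.8]
width: 0.009
```

```bash
python3 -m handwheel '[[3,-4,0,0,0,0,-1],[6,-8,0,8,3.2,0,-1],[9,-12,0,16,6.4,0,-1],[10,-14,0,24,9.6,0,-1],[11,-14.5,0,32,12.8,0,-1],[11.5,-14.5,0,41.8,16.7,0,-1],[11.5,-14.5,0,41.8,16.7,0,-1],[11.5,-14.5,0,41.8,16.7,0,-1],[11.5,-14.5,0,41.8,16.7,0,-1]]'; cat > q.py <<'E'
from h import *
from scipy.spatial.transform import Rotation as R
s=r.observe(); P=np.array(s['position']); q=s['ee_rot']; M=R.from_quat([*q[1:],q[0]]).as_matrix()
u=np.array([.370,-.929]); sp=np.array([.929,.370]); d=P[:2]-[.545,.183]
print('t',s['time_s'],'p,s,z mm',d@u*1e3,d@sp*1e3,P[2]*1e3,'axis(u,s,z)',M[:2,2]@u,M[:2,2]@sp,M[2,2],'y.s',M[:2,1]@sp,M[2,1],'F',s['force'].round(2),s['qpos'].round(2))
E
python3 q.py
```

```text
time_s: 2.48
position: [0.5978, 0.0443, 0.2806]
ee_rot: [-0.316, 0.517, 0.766, 0.215]
force: [-0.2, -0.5, 0.0]
width: 0.004
t 2.475 p,s,z mm 148.3415402638017 -2.2823012767997364 280.5888815687469 axis(u,s,z) -0.7061077173089502 -0.001182955971983285 -0.7080826743080628 y.s 0.9999609168751226 0.0021387009689927128 F [-0.19 -0.53  0.02] [ 0.12  0.73  0.16  1.3  -0.7   1.66  0.79]
```

```bash
python3 -m handwheel '[[0.2,0,-5,0,0,0,-1],[0.2,0,-10,0,0,0,-1],[0.2,0,-15,0,0,0,-1],[0.2,0,-19,0,0,0,-1],[0.2,0,-22,0,0,0,-1],[0.2,0,-23,0,0,0,-1],[0.2,0,-23,0,0,0,-1],[0.2,0,-23,0,0,0,-1]]'; python3 q.py; python3 -c "
from h import *
p,d,i=save('scene','s2'); cv2.imwrite('pics/s2c.png',cv2.resize(p[120:330,140:420,::-1],None,fx=2.5,fy=2.5))"
```

```text
time_s: 3.48
position: [0.601, 0.0422, 0.0505]
ee_rot: [-0.316, 0.518, 0.765, 0.215]
force: [0.8, -0.5, -0.3]
width: 0.005
t 3.475 p,s,z mm 151.48376024487325 -0.04656230335343958 50.460239086060035 axis(u,s,z) -0.7060391433303559 0.0008407747413961275 -0.708151543400894 y.s 0.9999683835535758 0.0019210774478601311 F [ 0.84 -0.47 -0.34] [ 0.14  0.99  0.13  1.44 -0.75  1.34  1.04]
```

View pics/s2c.png

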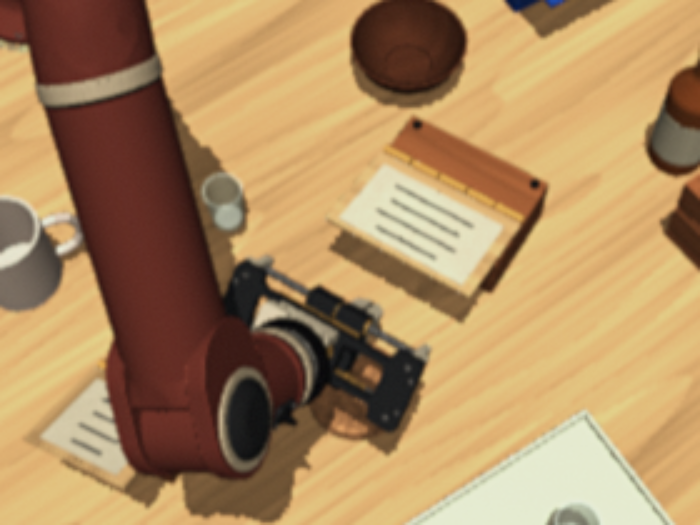

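The gripper at crop (330,340) sits clear to the right of the wide leaf (edge about (400,255)). The glass at (222,200) and the coasters at (350,405) are untouched. Going in under the leaf.

```bash
python3 -m handwheel '[[-0.6,1.5,0,0,0,0,-1],[-1.2,3,0,0,0,0,-1],[-1.7,4.3,0,0,0,0,-1],[-2.1,5.2,0,0,0,0,-1],[-2.1,5.2,0,0,0,0,-1]]'; python3 q.py;  python3 -m handwheel '[[-0.1,0.3,1,0,0,0,-1],[-0.2,0.5,2,0,0,0,-1],[-0.3,0.8,3,0,0,0,-1],[-0.4,1.1,3.6,0,0,0,-1],[-0.4,1.1,3.6,0,0,0,-1]]'; python3 q.py
```

```text
time_s: 4.15
position: [0.5784, 0.0953, 0.0489]
ee_rot: [-0.318, 0.518, 0.765, 0.214]
force: [1.2, -0.5, -0.1]
width: 0.002
t 4.15 p,s,z mm 93.83210854602945 -1.3675094507727137 48.85136938881922 axis(u,s,z) -0.7078498664750091 -0.0019530794873042212 -0.7063392867510064 y.s 0.9999685385187065 -0.001147531791596379 F [ 1.24 -0.47 -0.07] [ 0.08  0.96  0.11  1.55 -0.79  1.25  1.04]
time_s: 4.78
position: [0.5755, 0.1053, 0.0856]
ee_rot: [-0.317, 0.518, 0.765, 0.215]
force: [0.8, -0.2, 0.5]
width: 0.006
t 4.775 p,s,z mm 83.48333739130958 -0.3923712687476967 85.6368983056255 axis(u,s,z) -0.7070853112993455 0.0007013156051889902 -0.7071070433272482 y.s 0.9999701893853147 0.000749400304754122 F [ 0.83 -0.19  0.53] [ 0.06  0.9   0.11  1.56 -0.78  1.28  1.  ]
```

```bash
python3 -m handwheel '[[-0.1,0.3,1,0,0,0,-1],[-0.2,0.6,2,0,0,0,-1],[-0.3,0.9,3,0,0,0,-1],[-0.5,1.3,3.9,0,0,0,-1],[-0.5,1.3,3.9,0,0,0,-1]]'; python3 q.py; python3 -c "
from h import *
p,d,i=save('scene','s3'); cv2.imwrite('pics/s3c.png',cv2.resize(p[140:290,200:400,::-1],None,fx=3,fy=3))"
```

```text
time_s: 5.4
position: [0.57, 0.1189, 0.125]
ee_rot: [-0.317, 0.518, 0.765, 0.215]
force: [0.7, 0.1, 0.0]
width: 0.006
t 5.4 p,s,z mm 68.7775625842568 -0.46469825392232017 125.00537772523774 axis(u,s,z) -0.7078174656726266 -0.0003085738202728838 -0.7063743901026833 y.s 0.99996976469878 0.0006119038188053261 F [0.75 0.07 0.02] [ 0.04  0.84  0.11  1.57 -0.78  1.31  0.95]
```

View pics/s3c.png

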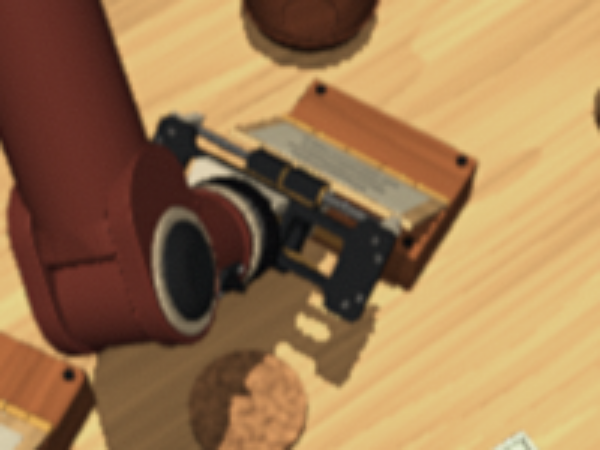

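The leaf has risen to about 45° (crop (340,165)) and the plinth hasn't moved. Continuing the arc.

```bash
python3 -m handwheel '[[-0.24,0.6,0.6,0,0,0,-1],[-0.48,1.22,1.2,0,0,0,-1],[-0.8,2,1.7,0,0,0,-1],[-1.13,2.84,2.14,0,0,0,-1],[-1.4,3.5,2.4,0,0,0,-1],[-1.67,4.2,2.6,0,0,0,-1],[-1.95,4.9,2.7,0,0,0,-1],[-2.24,5.62,2.77,0,0,0,-1],[-2.24,5.62,2.77,0,0,0,-1]]'; python3 q.py;  python3 -m handwheel '[[-0.28,0.7,0,0,0,0,-1],[-0.56,1.42,-0.1,0,0,0,-1],[-0.84,2.1,-0.25,0,0,0,-1],[-1.12,2.82,-0.43,0,0,0,-1],[-1.12,2.82,-0.43,0,0,0,-1]]'; python3 q.py; python3 -c "
from h import *
p,d,i=save('scene','s4'); cv2.imwrite('pics/s4c.png',cv2.resize(p[140:290,200:400,::-1],None,fx=3,fy=3))"
```

```text
time_s: 6.58
position: [0.547, 0.1757, 0.1518]
ee_rot: [-0.318, 0.518, 0.765, 0.215]
force: [1.0, -0.0, -0.0]
width: 0.005
t 6.575 p,s,z mm 7.513996516755399 -0.791578361321955 151.80814513808522 axis(u,s,z) -0.7086183036935955 -0.0016332657610736434 -0.705569134779717 y.s 0.9999690354135586 -0.0007906128713991989 F [ 0.96 -0.02 -0.  ] [-0.04  0.77  0.1   1.64 -0.82  1.27  0.9 ]
time_s: 7.2
position: [0.5356, 0.2036, 0.147]
ee_rot: [-0.318, 0.518, 0.765, 0.214]
force: [-0.1, -0.1, 0.2]
width: 0.004
t 7.2 p,s,z mm -22.65870402463352 -1.0878700825565426 146.95994639190567 axis(u,s,z) -0.7081297363971202 -0.0023358795006682143 -0.7060575278359604 y.s 0.9999677713017124 -0.0016457885990290855 F [-0.1  -0.08  0.24] [-0.08  0.76  0.08  1.68 -0.84  1.22  0.89]
```

View pics/s4c.png

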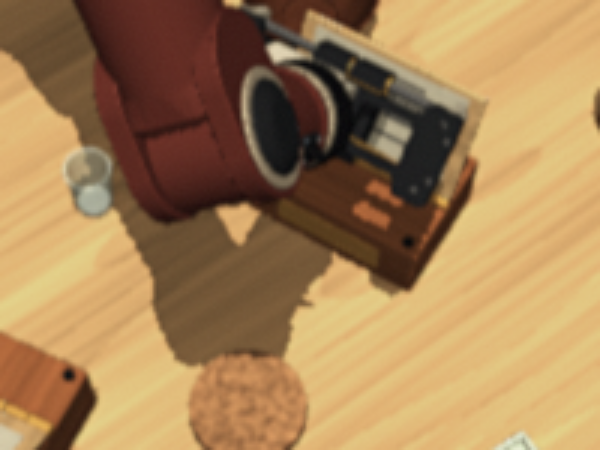

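The leaf is past upright, leaning left (crop (400,100)), with the plinth corners (408,240) and (475,160) where they were. Now laying it down.

```bash
python3 -m handwheel '[[-0.3,0.75,-0.25,0,0,0,-1],[-0.6,1.5,-0.6,0,0,0,-1],[-0.9,2.25,-1.2,0,0,0,-1],[-1.19,2.98,-1.8,0,0,0,-1],[-1.36,3.4,-2.6,0,0,0,-1],[-1.54,3.87,-3.4,0,0,0,-1],[-1.6,4,-4.3,0,0,0,-1],[-1.65,4.14,-5.2,0,0,0,-1],[-1.65,4.14,-5.2,0,0,0,-1]]'; python3 q.py;  python3 -m handwheel '[[0,0,-0.4,0,0,0,-1],[0,0,-0.8,0,0,0,-1],[0,0,-1.1,0,0,0,-1],[0,0,-1.3,0,0,0,-1],[0,0,-1.3,0,0,0,-1]]'; python3 q.py
```

```text
time_s: 8.38
position: [0.5195, 0.2434, 0.0938]
ee_rot: [-0.317, 0.519, 0.764, 0.214]
force: [0.2, 0.4, 0.7]
width: 0.006
t 8.375 p,s,z mm -65.55638007328676 -1.3237514547413536 93.78255876219391 axis(u,s,z) -0.7068133089844872 -0.0018922984147083932 -0.7073767652252232 y.s 0.9999664824455627 -0.0028302591834382107 F [0.15 0.42 0.75] [-0.12  0.82  0.05  1.75 -0.91  1.09  0.95]
time_s: 9.0
position: [0.5199, 0.2437, 0.0818]
ee_rot: [-0.317, 0.519, 0.765, 0.214]
force: [-1.2, 0.1, 1.2]
width: 0.008
t 9.0 p,s,z mm -65.66551673410746 -0.8616980741200236 81.76369738949202 axis(u,s,z) -0.7069352908910426 -0.0008546279040288762 -0.7072568675016624 y.s 0.9999697630521827 -0.0012136887276738006 F [-1.21  0.06  1.19] [-0.12  0.84  0.04  1.75 -0.92  1.07  0.97]
```

```bash
python3 -m handwheel '[[0,0,-0.1,0,0,0,-1],[0,0,-0.2,0,0,0,-1],[0,0,-0.2,0,0,0,-1]]'; python3 -m handwheel '[[0,0,-0.1,0,0,0,-1],[0,0,-0.1,0,0,0,-1],[0,0,-0.1,0,0,0,-1]]';  python3 -c "
from h import *
p,d,i=save('scene','s5'); cv2.imwrite('pics/s5c.png',cv2.resize(p[140:290,200:400,::-1],None,fx=3,fy=3))"
```

```text
time_s: 9.38
position: [0.5199, 0.2438, 0.0799]
ee_rot: [-0.317, 0.519, 0.765, 0.214]
force: [-0.1, 1.4, 0.5]
width: 0.005
time_s: 9.75
position: [0.5199, 0.2439, 0.0793]
ee_rot: [-0.317, 0.519, 0.764, 0.215]
force: [-1.2, 0.2, 2.3]
width: 0.004
```

View pics/s5c.png

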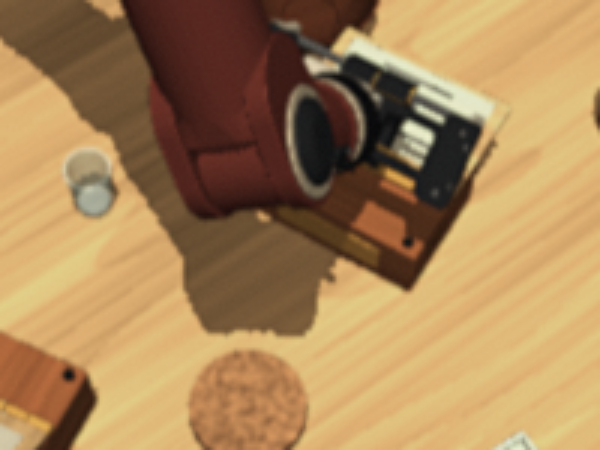

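The leaf is nearly flat and the plinth hasn't moved. Pressing on in 1 mm steps until the stop shows in the force.

```bash
for i in 1 2; do python3 -m handwheel '[[0,0,-0.1,0,0,0,-1],[0,0,-0.1,0,0,0,-1],[0,0,-0.1,0,0,0,-1]]' | egrep 'pos|force'; done
```

```text
position: [0.5199, 0.2439, 0.079]
force: [0.1, -1.4, 7.0]
position: [0.5199, 0.244, 0.0788]
force: [-2.0, -3.0, 8.7]
```

The force jumped from 2 N to about 9 N with almost no motion, so the leaf is on its stop. Retreating straight up, then swinging clear for a check.

```bash
python3 -m handwheel '[[0,0,1,0,0,0,-1],[0,0,3,0,0,0,-1],[0,0,7,0,0,0,-1],[0,0,12,0,0,0,-1],[0,0,17,0,0,0,-1],[0,0,20,0,0,0,-1],[0,-5,20,0,0,0,-1],[0,-11,20,0,0,0,-1],[0,-17,20,0,0,0,-1],[0,-22,20,0,0,0,-1]]'; python3 -m handwheel '[[0,-5,0,0,0,0,-1],[0,-10,0,0,0,0,-1],[0,-15,0,0,0,0,-1],[0,-20,0,0,0,0,-1],[0,-20,0,0,0,0,-1],[0,-20,0,0,0,0,-1]]'; python3 - <<'E'
from h import *
p,_,_=save('top','t6'); save('scene','s6'); cv2.imwrite('pics/t6c.png',cv2.resize(p[120:330,120:470,::-1],None,fx=2.2,fy=2.2))
for f,(a,b,c,d) in(('t6',(190,145,310,252)),('s6',(262,150,375,250))):
    p,w=pts(f); W=w[b:d,a:c].reshape(-1,3); W=W[(W[:,2]>.058)&(W[:,2]<.2)]
    e=W[:,:2]-[.545,.183]; pp=e@[.370,-.929]; s=e@[.929,.370]; m=(pp<-.02)&(pp>-.1)&(abs(s)<.07)
    A=np.c_[pp[m],s[m],np.ones(m.sum())]; k=np.linalg.lstsq(A,W[m,2],rcond=None)[0]
    print(f,'leaf slope deg',np.degrees(np.arctan(k[:2])),'z at spine',k[2],'p range',np.percentile(pp,[.5,99.5]))
    R=cv2.minAreaRect(W[:,:2].astype(np.float32)); print(R)
E
```

```text
time_s: 11.8
position: [0.5198, 0.0212, 0.2778]
ee_rot: [-0.316, 0.52, 0.764, 0.214]
force: [0.1, 0.7, -0.7]
width: 0.007
time_s: 12.55
position: [0.52, -0.1753, 0.2776]
ee_rot: [-0.317, 0.518, 0.765, 0.215]
force: [0.1, 0.7, -0.0]
width: 0.006
t6 leaf slope deg [ 0.00068844 -0.05472241] z at spine 0.07406832365232646 p range [-0.10749377  0.05560134]
((0.534444272518158, 0.2067992240190506), (0.16060635447502136, 0.16511660814285278), 21.6071834564209)
s6 leaf slope deg [-0.24864477  0.00757072] z at spine 0.07353071641603116 p range [-0.10938391  0.05511316]
((0.5356456637382507, 0.2091994434595108), (0.16085965931415558, 0.1688072383403778), 21.735008239746094)
```

View pics/t6c.png

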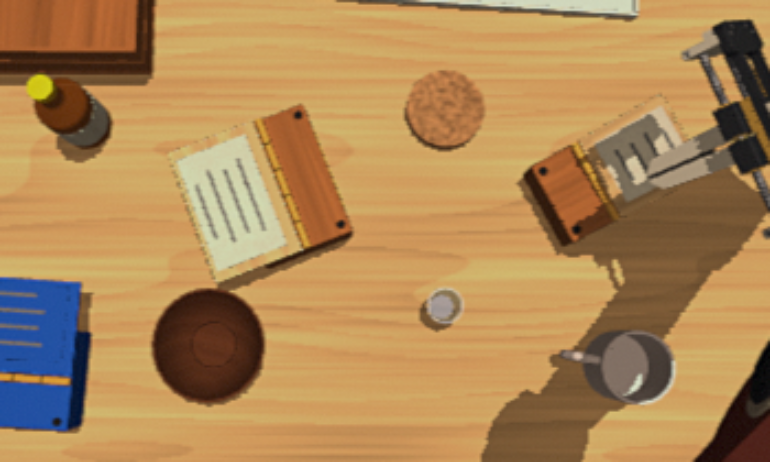

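The leaf lies flat on the left (slope 0.0° and 0.25° in the two views), and the stand is in place at yaw 21.6–21.7°. The narrow stand, glass, coasters, mug, bowl and bottle are where they were, and the arm is in free air.

```bash
python3 -c "
from h import *
print(r.hand_in())"
```

```text
the job is handed in; nothing more can be done
None
```

The wide stand's leaf now lies flat on the left side, and I handed the job in at about 12.7 s. I pushed it from underneath with the closed, tilted fingers, over the spine and then down onto its stop, with a final press of about 9 N.

- **Leaf:** after the arm withdrew, its slope measured 0.0° in the top view and 0.25° in the scene view. The small gap is within depth noise.
- **Stand:** its right edge stayed about 55 mm from the spine and its yaw at 21.6–21.7°, so it did not shift within measurement accuracy of about 2 mm.
- **Everything else:** the narrow stand, glass, coasters, mug, bowl, bottle and blue look-alike looked unmoved in the last picture. I checked these by eye and did not re-measure them; the gripper hid part of the narrow leaf.

No check failed.

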